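Drive the seat peg home and hold the press lever over its base

ROBOT

A 6-joint arm with a two-finger parallel gripper is mounted at the origin on a cart in front of the work surface, level with it; the furniture and walls round the work are solid. World frame = base frame: x ahead of the robot, y to its left, z up, the work surface at z = 0. Lengths are in m, angles in rad, forces in N, time in s.
With the tool pointing down it reaches from about 0.35 to 0.975 m from the base axis. Payload 4.9 kg.
Tool frame: the origin (TCP) lies on the centre line of the jaws, within the pads' length; the fingertips stand 8 mm ahead of it and the grasp point (between the pads) lies 11 mm behind it; z points along the fingers, y is the direction in which the jaws open and shut (so a half turn about z gives the same grasp; the last joint's range is limited). The gripper opens to 85 mm and grips with 20 to 120 N. Pads are 22 mm wide; open, the fingers measure 114 mm over their backs; the gripper's body (76 mm by 85 mm) begins 54 mm behind the grasp point. The pads swing forward as they close: fully open they stand 13 mm farther back than shut.
Start: joints at [-1.348, 0.053, 1.613, -0, 1.476, -0.119], TCP at [0.209, -0.589, 0.239] pointing down, gripper open.
Joint ranges: [-3.01, 3.01], [-1.01, 2.22], [0.06, 2.58], [-1.02, 4.17], [0.09, 2.62], [-3.14, 3.14]. Speed limits (rad/s): [2.57, 2.57, 3.14, 3.14, 3.14, 3.14].

INTERFACE

Orientations are given as a rotation vector (axis times angle).
In Python, from station import get_obs, get_image, calibration, finish_job gives the robot as it stands. The module is installed in compiled form; this text tells all that it offers.
- The arm moves only by the shell command python3 -m jog 'ROWS' [FORCE]. ROWS is JSON, a list of rows, each a list of 7 numbers: the shift along the tool's x, y, z in cm, then the turn, a rotation vector about the tool's x, y, z in rad, then the closure in counts, from 0 (fully open) to 255 (shut). In form: [[dx, dy, dz, ax, ay, az, jaw], ...]. A call has 1 to 8 rows; each row is the pose to reach, as a shift and turn from the pose measured when the call began, along the tool's axes at that moment; what a row does not reach only later rows make up. A row lasts 1/12 s, in which the tool goes at most 41.7 mm and 7.16 degrees, less where a joint would pass 70% of its speed; a pose out of reach is approached as far as the arm can. A call with a gripper value outside its range is refused whole. The fingers move at their own pace and stop on an object; FORCE is the grip in N (left out, the last holds). Time passes only in rows, so rows that repeat a pose let the fingers close. It gives the time, the measured TCP pose, the force and the opening at its end, in the units of the state.
- get_obs(): the state, without advancing time (a new reading comes with each control period).
- get_image(name): name is "side" or "top" or "wrist"; returns the picture (480x640x3 uint8, red, green, blue); there is no depth.
- calibration(name): a dict with "vfov" (degrees; the focal length in pixels is half the picture's height over the tangent of half this angle, whatever the lens; pixels are square), "cx", "cy" (the principal point, pixels), "R" (3x3) and "t" (3): a world point X has camera coordinates R X + t. Camera axes: x right, y down, z forward; pixel columns grow to the right and rows downward; lengths in m; the calibration is good to about 2 mm. A picture is of the moment at which its call begins: read the wrist's pose just before it. calibration takes no time and is no camera call; for the wrist camera it gives the pose at the moment of the call.
- finish_job(): hands the job in, once; it reports no verdict.
The state is a dict: "t": time; "q": joint angles; "dq": joint speeds; "effort": joint torques, N m; "tool_pos": TCP position; "tool_rot": TCP orientation; "contact_force": force on the tool from outside, world axes, zero at the start; "wrist_torque": the same for the moment, N m; "opening": finger opening in m.
Only numpy, scipy, OpenCV 4.12 (cv2) and the standard library are available. Lean on these libraries where they do the work, as an engineer would, in place of code of your own. Each camera call takes 0.05 s, during which the arm holds its last target. There are 200 camera calls.

TASK

Get the small lab press ready for its lever to be fitted: first drive the peg that stands up in the base's round seat fully home with the mallet, then set the mallet back down on the counter, clear of the base and the lever. Then grip the cast lever by the balance point on its bar, lift it, and finish while holding it still and level a few centimetres clear above the base, its bore straight over the pillar and its foot straight over the peg; do not put it down or let go. Only the mallet may touch the peg, and the other things on the counter stay where they are.

Things in the scene. Friction and masses are not known exactly. Their poses are not given: they have to be found in the camera images.
- fixture: The press base, fixed to the counter: grey plate 310 x 120 x 16 mm (x from -45 to 265, y from -50 to 70) with corner bolts. Origin at counter level under the pillar's axis; +x runs along the plate from the pillar towards the peg, z up. The pillar is a steel rod 16 mm in diameter that ends 70 mm above the counter, on a 48 mm flange 30 mm high. The round seat for the lever's foot, 40 mm in diameter, top 30 mm above the counter, is at x = 215, y = 35 mm.
- pillar_top (a point): Centre of the pillar's top end, 70 mm above the counter.
- seat_centre (a point): Centre of the round seat's top, 30 mm above the counter; the peg stands in it.
- peg (a joint): How far the peg has been driven, m: 0 = stands 17 mm above the seat, 0.016 = home, 1 mm above the seat (its stop). It starts at 0 to 0.003. About 6 N (plus some drag with speed) drives it down; it is held by friction and stays where it is left.
- peg_top (a point): The steel peg, 16 mm in diameter, upright in the middle of the round seat: centre of its top face, the place to strike; it goes down with the peg.
- mallet: Short mallet, 0.32 kg, standing on one round face of its head: upright head cylinder 44 mm in diameter and 64 mm high with a black rubber striking face at each end; light wooden handle 16 mm wide and 20 mm high, level, centred 44 mm above the lower face, reaching from the head along the mallet's +x to 172 mm. Origin at the centre of the lower face, z up. It stands by itself when set down on its face.
- mallet_face (a point): Centre of the lower striking face (the mallet's origin).
- mallet_grip (a point): A place to grip the handle across its 16 mm width: 62 mm along the handle from the head's axis, 44 mm above the lower face.
- press_lever: The cast lever of the press, about 0.55 kg, lying level on its boss and foot. Heavy steel boss at one end, 52 mm in diameter, 44 mm high,, with a 22 mm upright bore and a lug to y = -51 mm; from it a light bar 16 mm wide and 18 mm high (26 to 44 mm above the underside) runs along +x, steps 35 mm to +y at x = 178 mm and ends in a nose with a round foot 20 mm in diameter below it at x = 215, y = 35 mm. Origin on the bore's axis at the underside, z up.
- lever_bore (a point): Lower end of the bore's axis (the lever's origin).
- lever_foot (a point): Centre of the foot's underside, level with the underside of the boss.
- lever_balance (a point): The balance point: on the middle of the bar, 56 mm from the bore's axis towards the nose, 35 mm above the underside. Grip here, across the bar's 16 mm width, within about 20 mm along the bar.
- small_beaker: Bystander: small glass beaker, 46 mm wide, 57 mm high; leave it alone. Origin at the centre of its underside.
- small_vial: Bystander: small amber bottle, 34 mm wide, 86 mm high; leave it alone. Origin at the centre of its underside.
- stopper: Bystander: rubber stopper, 31 mm wide, 28 mm high; leave it alone. Origin at the centre of its underside.
- timer: Bystander: small timer lying flat, 66 x 62 x 18 mm; leave it alone. Origin at the centre of its underside.
Not all that is in view belongs to the job. What is shaped like the mallet but pink is not meant.

How it is judged:
By the outcome, as a careful person would: the job done as asked, in the order asked, and still so for the second after the job is handed in, while the arm keeps its last pose, push and grip.
It also fails if it takes over 58 s, if anything falls off the work surface, if the arm or the gripper's body presses on something with over 40 N, if the wrist force passes 120 N, or if a joint passes its speed limit or range.

## Working session

There is one attempt and no reset: what is moved stays moved. The work goes in short steps, Python scripts to look and compute and a shell command to move; the robot and the scene stay as the last step left them, time stands still between calls to the robot, and variables do not carry over. Pictures are saved under pics/ and viewed, about 8 in all and at most 12, crops included, and the job is handed in when it is done.

```bash
mkdir -p pics
python3 - <<'E'
from station import *
import cv2,numpy as np
o=get_obs();print({k:np.round(v,3).tolist() for k,v in o.items()})
for n in("top","side"):
    cv2.imwrite(f"pics/{n}0.png",get_image(n)[:,:,::-1]);c=calibration(n);print(n,{k:np.round(v,4).tolist() for k,v in c.items()})
E
```

```text
{'t': 0.0, 'q': [-1.348, 0.053, 1.614, 0.0, 1.476, -0.119], 'dq': [0.0, -0.001, -0.001, 0.0, -0.001, 0.0], 'effort': [0.003, -39.368, -37.017, 0.0, 0.007, 0.0], 'tool_pos': [0.209, -0.588, 0.238], 'tool_rot': [-3.094, -0.534, 0.0], 'contact_force': [-0.121, 0.812, -0.238], 'wrist_torque': [0.012, 0.042, 0.026], 'opening': 0.085}
top {'vfov': 51.3272, 'cx': 322.7987, 'cy': 247.5627, 'R': [[0.0257, -0.9997, 0.0006], [-0.9972, -0.0257, -0.0702], [0.0702, 0.0012, -0.9975]], 't': [0.0135, 0.5617, 1.5887]}
side {'vfov': 43.1136, 'cx': 323.3293, 'cy': 250.2153, 'R': [[0.9748, -0.2227, -0.0131], [-0.1215, -0.4807, -0.8684], [0.1871, 0.8481, -0.4957]], 't': [-0.5191, 0.1454, 1.3885]}
```

View pics/top0.png

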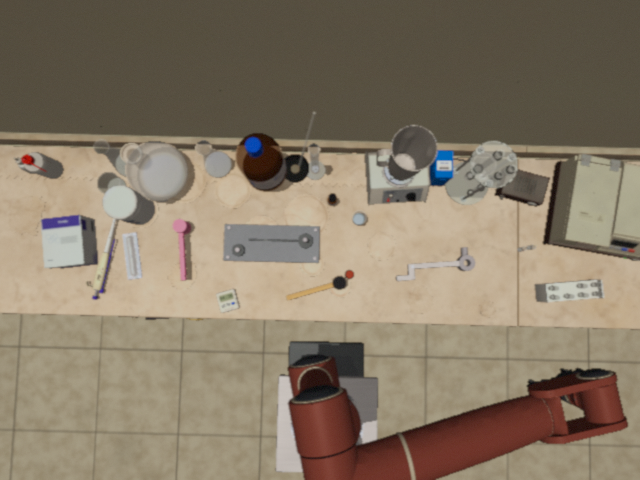

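View pics/side0.png

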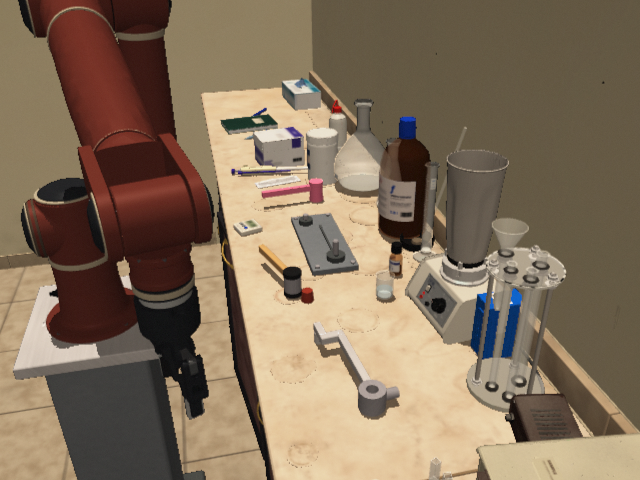

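The top picture shows the base plate with its pillar at (305,240) and seat at (238,251). The mallet head is at (340,283) with its handle end at (289,297), and the red stopper is beside it at (349,274). The lever's boss is at (467,262) and its nose at (402,276). The beaker is at (360,218), the vial at (333,199) and the timer at (228,300). The side view agrees.

```bash
cat > h.py <<'E'
from station import *
import cv2,numpy as np
from scipy.spatial.transform import Rotation as Ro
def ray(c,u,v):
    f=240/np.tan(np.radians(c["vfov"])/2);R=np.array(c["R"]);t=np.array(c["t"])
    d=R.T@np.array([(u-c["cx"])/f,(v-c["cy"])/f,1]);return -R.T@t,d
def onz(c,u,v,z):
    o,d=ray(c,u,v);return o+d*(z-o[2])/d[2]
def proj(c,X):
    f=240/np.tan(np.radians(c["vfov"])/2);p=np.array(c["R"])@np.array(X)+np.array(c["t"]);return np.array([f*p[0]/p[2]+c["cx"],f*p[1]/p[2]+c["cy"]])
def rows(target,yaw=None):
    "shift in tool axes (cm) & turn to reach TCP target, pointing down, tool y axis along angle yaw (mod pi)"
    o=get_obs();R=Ro.from_rotvec(o["tool_rot"]);print("pos",np.round(o["tool_pos"],4),"yaxis yaw",round(float(np.degrees(np.arctan2(*R.as_matrix()[[1,0],1]))),2))
    s=100*R.inv().apply(np.array(target)-o["tool_pos"]);t=None
    if yaw is not None:
        for k in (yaw,yaw+np.pi):
            y=np.array([np.cos(k),np.sin(k),0]);z=np.array([0,0,-1.]);x=np.cross(y,z)
            T=Ro.from_matrix(np.column_stack([x,y,z]));r=(R.inv()*T).as_rotvec()
            if t is None or np.linalg.norm(r)<np.linalg.norm(t):t=r
    print("shift cm",np.round(s,2),"turn",None if t is None else np.round(t,3));return s,t
E
python3 - <<'E'
from h import *
c=calibration("top")
for n,u,v,z in [("pillar",305.5,240,.07),("seat",238,251,.03),("mhead",340,283,.064),("mhandle end",289,297,.044),("boss",467,262,.044),("nose",402,276,.03),("stopper",349,274,.028),("beaker",360,218,.05),("vial",333,199,.08),("timer",228,300,.018),("pink",181,226,.06)]:
    print(n,np.round(onz(c,u,v,z),3))
o=get_obs();R=Ro.from_rotvec(o["tool_rot"]).as_matrix();print(R.round(3))
c=calibration("wrist");print("cam pos in tool",np.round(R.T@(-np.array(c["R"]).T@c["t"]-o["tool_pos"]),3),"axes",np.round(np.array(c["R"])@R,3).tolist(),c["vfov"])
rows([.44,0.02,.25],None)
E
```

```text
pillar [0.58  0.082 0.07 ]
seat [0.542 0.299 0.03 ]
mhead [ 0.449 -0.029  0.064]
mhandle end [0.401 0.13  0.044]
boss [ 0.525 -0.43   0.044]
nose [ 0.476 -0.227  0.03 ]
stopper [ 0.478 -0.058  0.028]
beaker [ 0.656 -0.088  0.05 ]
vial [ 0.71 -0.    0.08]
timer [0.385 0.327 0.018]
pink [0.615 0.476 0.06 ]
[[ 0.942  0.335 -0.   ]
 [ 0.335 -0.942  0.002]
 [ 0.    -0.002 -1.   ]]
cam pos in tool [ 0.066 -0.001 -0.135] axes [[-0.0, 1.0, -0.0], [-0.965, -0.0, -0.261], [-0.261, 0.0, 0.965]] 69.7474154237887
pos [ 0.2093 -0.5883  0.2382] yaxis yaw -70.42
shift cm [ 42.12 -49.58  -1.08] turn None
```

Run:
```python
from h import *
rows([.437,0.012,.22],np.radians(17))
```

```text
pos [ 0.2093 -0.5883  0.2382] yaxis yaw -70.42
shift cm [ 41.57 -48.92   1.92] turn [-1.000e-03 -2.000e-03 -1.526e+00]
```

```bash
python3 -m jog '[[20,-24,0,0,0,-0.75,0],[20,-24,0,0,0,-0.75,0],[20,-24,0,0,0,-0.75,0],[20,-24,0,0,0,-0.75,0],[20,-24,0,0,0,-0.75,0],[20,-24,0,0,0,-0.75,0],[20,-24,0,0,0,-0.75,0],[20,-24,0,0,0,-0.75,0]]'; python3 -c "
from h import *
import numpy as np
rows([.437,0.012,.22],np.radians(17))"
```

```text
t: 0.77
tool_pos: [0.3179, -0.2916, 0.238]
tool_rot: [-2.68, -1.633, -0.003]
contact_force: [0.4, -0.7, 0.3]
opening: 0.0853
pos [ 0.3179 -0.2916  0.238 ] yaxis yaw -27.3
shift cm [32.43 -3.34  1.9 ] turn [-0.    -0.003 -0.773]
```

```bash
python3 -m jog '[[32.4,-3.3,1.9,0,0,-0.773,0],[32.4,-3.3,1.9,0,0,-0.773,0],[32.4,-3.3,1.9,0,0,-0.773,0],[32.4,-3.3,1.9,0,0,-0.773,0],[32.4,-3.3,1.9,0,0,-0.773,0],[32.4,-3.3,1.9,0,0,-0.773,0],[32.4,-3.3,1.9,0,0,-0.773,0],[32.4,-3.3,1.9,0,0,-0.773,0]]'
python3 - <<'E'
from h import *
c=calibration("wrist");cv2.imwrite("pics/w1.png",get_image("wrist")[:,:,::-1])
for n,X in dict(head=(.449,-.029,.064),hend=(.401,.13,.044),pillar=(.58,.082,.07),seat=(.542,.299,.03)).items():print(n,proj(c,X).round())
rows([.56,.12,.25],np.radians(0))
E
```

```text
t: 1.43
tool_pos: [0.4372, 0.014, 0.2196]
tool_rot: [-1.865, -2.525, -0.004]
contact_force: [0.9, -0.1, -0.1]
opening: 0.0852
head [317. 280.]
hend [317.  84.]
pillar [506. 206.]
seat [554. -80.]
pos [0.4383 0.0193 0.2192] yaxis yaw 17.39
shift cm [ 5.99 14.64 -2.99] turn [ 0.002 -0.009  0.304]
```

View pics/w1.png

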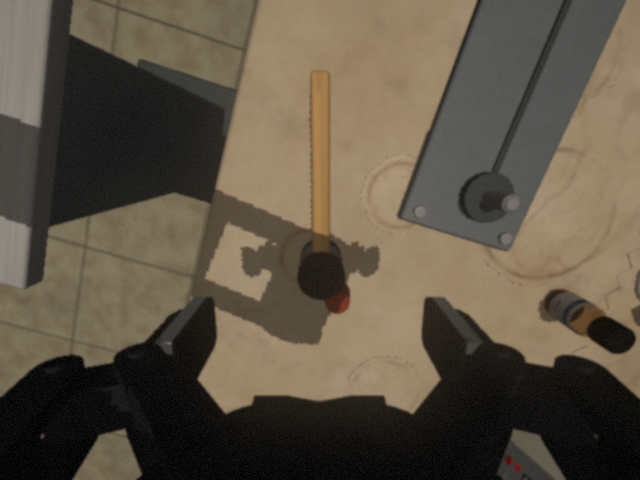

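The wrist picture shows the mallet head top at (321,275), the handle running up to its end at (320,72), the stopper close to the head at (338,300), and the base with its pillar top at (511,203). Next I look at the base from above.

```bash
python3 -m jog '[[14,12.3,-2,0,0,0.29,0],[14,12.3,-2,0,0,0.29,0],[14,12.3,-2,0,0,0.29,0],[14,12.3,-2,0,0,0.29,0],[14,12.3,-2,0,0,0.29,0],[14,12.3,-2,0,0,0.29,0],[14,12.3,-2,0,0,0.29,0],[14,12.3,-2,0,0,0.29,0]]'
python3 - <<'E'
from h import *
c=calibration("wrist");print(np.round(get_obs()["dq"],3));cv2.imwrite("pics/w2.png",get_image("wrist")[:,:,::-1])
print({k:np.array(v).tolist() for k,v in c.items()})
E
```

```text
t: 2.15
tool_pos: [0.5133, 0.1893, 0.2398]
tool_rot: [-2.201, -2.232, -0.007]
contact_force: [-1.0, -0.2, -0.3]
opening: 0.0855
[-0.024 -0.02   0.017  0.001 -0.002  0.001]
{'vfov': 69.7474154237887, 'cx': 318.7222922615276, 'cy': 244.74996009910552, 'R': [[0.9999028085371667, 0.013916908537772096, -0.0008325480403995514], [0.013672706129257453, -0.9671785274995873, 0.25372968500125276], [0.0027259102316938696, -0.2537164078266978, -0.9672748078043425]], 't': [-0.5157812413800394, 0.1443685486820559, 0.42598954304671177]}
```

View pics/w2.png

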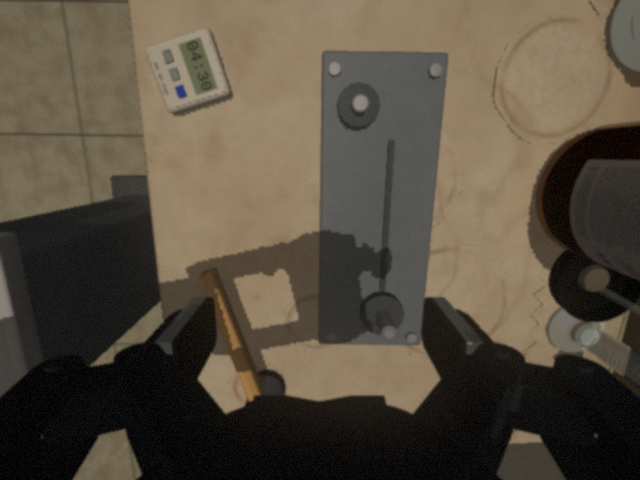

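The peg top is the bright disc at (360,103) in the dark seat at (357,106), and the pillar top is at (389,332). The plate corners are visible. Next I get sub-pixel centres and world points.

Run:
```python
from h import *
import ast
im=cv2.imread("pics/w2.png");g=cv2.cvtColor(im,6).astype(int)
C={'vfov':69.7474154237887,'cx':318.7222922615276,'cy':244.74996,'R':[[0.9999028085371667,0.013916908537772096,-0.0008325480403995514],[0.013672706129257453,-0.9671785274995873,0.25372968500125276],[0.0027259102316938696,-0.2537164078266978,-0.9672748078043425]],'t':[-0.5157812413800394,0.1443685486820559,0.42598954304671177]}
def blob(u,v,r,th):
    w=g[v-r:v+r+1,u-r:u+r+1];m=(w>th).astype(np.uint8)
    n,l,s,ce=cv2.connectedComponentsWithStats(m);k=l[r,r];print("blob",ce[k]+[u-r,v-r],s[k]);return ce[k]+[u-r,v-r]
print(g[103,335:385:2],g[332,365:410:2],g[88:120:2,360])
p=blob(360,103,16,110);q=blob(389,332,14,95)
peg=onz(C,*p,.0455);pil=onz(C,*q,.07)
d=peg-pil;print("peg",peg.round(4),"pillar",pil.round(4),"dist",np.hypot(*d[:2]),"yaw",np.degrees(np.arctan2(d[1],d[0])-np.arctan2(35,215)))
b=[onz(C,u,v,.016).round(4) for u,v in[(323,52),(447,53),(319,343),(422,345)]];print(b)
# seat dark disc
m=((g[75:135,330:390]<75)).astype(np.uint8);ys,xs=np.nonzero(m)
cs,_=cv2.findContours(m,0,2);k=max(cs,key=cv2.contourArea);e=cv2.fitEllipse(cv2.convexHull(k));print("seat",e,onz(C,e[0][0]+330,e[0][1]+75,.023).round(4))
cv2.imwrite("pics/crop.png",cv2.resize(im[60:150,300:420],None,fx=5,fy=5))
```

```text
[ 92  72  66  67  69  70  70  68  73 109 134 137 137 134 133 130 113  77
  66  64  65  62  74  85  89] [ 65  83  80  64  61  59  54  57  77  89 100 105 103 101 101  90  86  83
  87  86  86  78  68] [ 65  67  71  96 126 134 137 137 136 132 132 105  65  44  55  66]
blob [360.04216867 102.35542169] [  9   8  15  15 166]
blob [389.08       333.02666667] [10 10 10 11 75]
peg [0.5486 0.3003 0.0455] pillar [0.5837 0.0863 0.07  ] dist 0.21689431406755624 yaw 90.08961364047656
[array([0.515, 0.348, 0.016]), array([0.6316, 0.3488, 0.016 ]), array([0.5156, 0.0424, 0.016 ]), array([0.6358, 0.0415, 0.016 ])]
seat ((27.680370330810547, 31.48300552368164), (42.22612380981445, 48.795860290527344), 14.915478706359863) [0.5489 0.2997 0.023 ]
```

Run:
```python
from h import *
rows([.431,.03,.16],np.radians(17.3))
```

```text
pos [0.5133 0.1888 0.24  ] yaxis yaw 0.75
shift cm [-15.83  -8.43   7.88] turn [ 0.    -0.008 -0.289]
```

```bash
python3 -m jog '[[-15.8,-8.4,7.9,0,-0.008,-0.289,90],[-15.8,-8.4,7.9,0,-0.008,-0.289,90],[-15.8,-8.4,7.9,0,-0.008,-0.289,90],[-15.8,-8.4,7.9,0,-0.008,-0.289,90],[-15.8,-8.4,7.9,0,-0.008,-0.289,90],[-15.8,-8.4,7.9,0,-0.008,-0.289,90],[-15.8,-8.4,7.9,0,-0.008,-0.289,90],[-15.8,-8.4,7.9,0,-0.008,-0.289,90]]'
python3 - <<'E'
from h import *
c=calibration("wrist");im=get_image("wrist")[:,:,::-1].copy();cv2.imwrite("pics/w3.png",im)
h=cv2.cvtColor(im,40);m=cv2.inRange(h,(8,110,60),(28,255,255));n,l,s,ce=cv2.connectedComponentsWithStats(m);k=1+s[1:,4].argmax();print(s[k])
ys,xs=np.nonzero(l==k)
P=np.array([onz(c,u,v,.054)[:2] for u,v in zip(xs,ys)][::5]);mu=P.mean(0);_,_,V=np.linalg.svd(P-mu);d=V[0]*np.sign(V[0][1]);a=(P-mu)@d;b=(P-mu)@V[1]
print("mid",mu,"yaw",np.degrees(np.arctan2(d[1],d[0])),"ends",mu+d*a.min(),mu+d*a.max(),"len",np.ptp(a),"width",np.percentile(b,[2,98]))
end=mu+d*np.percentile(a,99.8);head=end-d*.172;g=head+d*.062;print("head",head,"grip",g, proj(c,[*head,.064]))
print(get_obs()["opening"])
rows([*g,.033],np.arctan2(d[1],d[0])-np.pi/2)
E
```

```text
t: 2.87
tool_pos: [0.4314, 0.0298, 0.1604]
tool_rot: [1.864, 2.527, 0.002]
contact_force: [0.7, -0.1, 1.0]
opening: 0.0552
[ 310   77   24  219 4784]
mid [0.42085565 0.0724032 ] yaw 107.55763317436107 ends [ 0.44531802 -0.00491027] [0.40010314 0.13799164] len 0.14988442738612506 width [-0.00731948  0.00733923]
head [ 0.45200079 -0.0260312 ] grip [0.43329756 0.03308046] [322.38030311 327.09736154]
0.055011105498509356
pos [0.4319 0.0302 0.1608] yaxis yaw 17.27
shift cm [ 0.24  0.19 12.78] turn [ 0.002  0.001 -0.005]
```

View pics/w3.png

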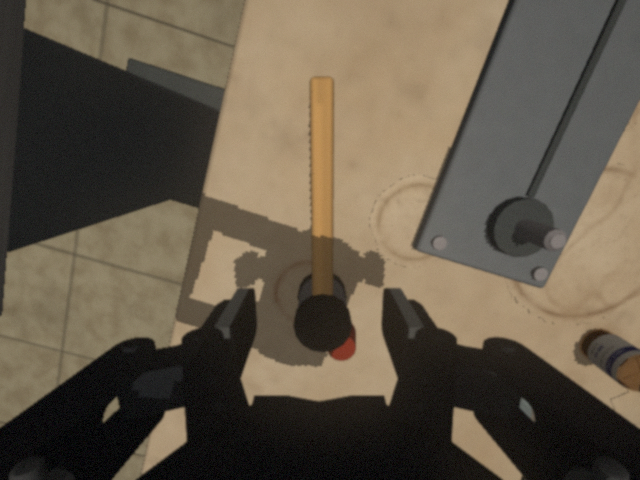

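The handle is at yaw 107.5° with a measured width of about 15 mm, which fits the 16 mm given. The head top is at (322,322), within 4 mm of the prediction, and the stopper is beside it at (342,347), away from the fingers. Now the descent and grip.

```bash
python3 -m jog '[[0.3,0.2,4,0,0,-0.005,90],[0.3,0.2,8,0,0,-0.005,90],[0.3,0.2,11,0,0,-0.005,90],[0.3,0.2,12.8,0,0,-0.005,90],[0.3,0.2,12.8,0,0,-0.005,90],[0.3,0.2,12.8,0,0,-0.005,90]]' 100; python3 -m jog '[[0,0,0,0,0,0,230],[0,0,0,0,0,0,230],[0,0,0,0,0,0,230],[0,0,0,0,0,0,230],[0,0,0,0,0,0,230],[0,0,0,0,0,0,230]]' 100; python3 -m jog '[[0,0,-3,0,0,0,230],[0,0,-7,0,0,0,230],[0,0,-11,0,0,0,230],[0,0,-12,0,0,0,230],[0,0,-12,0,0,0,230],[0,0,-12,0,0,0,230]]' 100
python3 - <<'E'
from h import *
cv2.imwrite("pics/w4.png",get_image("wrist")[:,:,::-1]);cv2.imwrite("pics/s4.png",get_image("side")[:,:,::-1])
rows([.5,.25,.15],np.radians(0))
E
```

```text
t: 3.42
tool_pos: [0.4334, 0.0344, 0.0328]
tool_rot: [1.854, 2.535, 0.002]
contact_force: [1.0, -0.9, -0.7]
opening: 0.0554
t: 3.92
tool_pos: [0.435, 0.0342, 0.0349]
tool_rot: [1.853, 2.533, 0.004]
contact_force: [-1.3, 0.1, 5.8]
opening: 0.0142
t: 4.42
tool_pos: [0.4341, 0.0343, 0.1545]
tool_rot: [1.853, 2.533, 0.005]
contact_force: [-0.2, -0.1, -4.3]
opening: 0.0144
pos [0.4325 0.0344 0.1519] yaxis yaw 17.62
shift cm [18.5  12.96  0.2 ] turn [-0.001 -0.001  0.308]
```

View pics/w4.png

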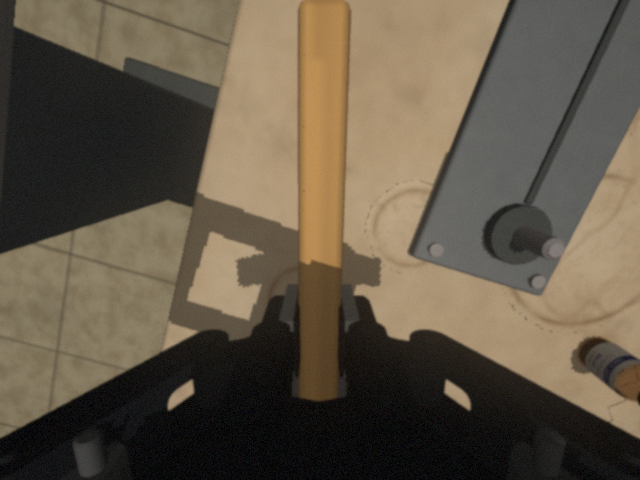

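Run:
```python
from h import *
o=get_obs();c=calibration("wrist");X=Ro.from_rotvec(o["tool_rot"]).as_matrix();p=np.array(o["tool_pos"])
for d in(.059,.062,.065):
  P=p-X[:,0]*d; P[2]=p[2]-.034+.064; print(d,proj(c,P))
# head over seat (.5488,.3004) with tool y yaw 0 -> toolx=+Y
for y in (0.,17.6,45,90): 
  a=np.radians(y+90); t=np.array([.5488,.3004])+.062*np.array([np.cos(a),np.sin(a)]);print(y,t)
```

```text
0.059 [318.11643033 486.44152121]
0.062 [318.12106366 492.45053051]
0.065 [318.12564346 498.39011852]
0.0 [0.5488 0.3624]
17.6 [0.53005307 0.35949782]
45 [0.50495938 0.34424062]
90 [0.4868 0.3004]
```

The mallet hangs level in the jaws, its handle straight up the picture at u≈323. I carry it to above the peg with the handle angled away from the pink mallet.

Run:
```python
from h import *
rows([.505,.3442,.13],np.radians(45))
```

```text
pos [0.4325 0.0344 0.1519] yaxis yaw 17.62
shift cm [27.33 16.29  2.21] turn [-0.    -0.001 -0.478]
```

```bash
python3 -m jog '[[3.4,2,0,0,0,-0.06,230],[6.8,4.1,0,0,0,-0.12,230],[10.2,6.1,0,0,0,-0.18,230],[13.6,8.2,0,0,0,-0.24,230],[17,10.2,0,0,0,-0.3,230],[20.4,12.2,0,0,0,-0.36,230],[23.8,14.3,1,0,0,-0.42,230],[27.3,16.3,2.2,0,0,-0.478,230]]'; python3 -c "
from h import *
rows([.505,.3442,.10],np.radians(45))"
```

```text
t: 5.18
tool_pos: [0.5045, 0.3452, 0.1274]
tool_rot: [-1.196, -2.902, 0.003]
contact_force: [-0.2, -0.6, -2.6]
opening: 0.0145
pos [0.5045 0.3452 0.1274] yaxis yaw 45.2
shift cm [-0.12 -0.03  2.74] turn [-0.003 -0.002  0.003]
```

```bash
python3 -m jog '[[-0.1,0,1.4,0,0,0,230],[-0.1,0,2.7,0,0,0,230],[-0.1,0,2.7,0,0,0,230],[-0.1,0,2.7,0,0,0,230]]'
python3 - <<'E'
from h import *
a=get_image("side")[:,:,::-1];b=get_image("top")[:,:,::-1]
c=calibration("side");print(proj(c,[.5488,.3004,.046]),proj(c,[.5488,.3004,.066]),proj(calibration("top"),[.5488,.3004,.13]))
A=cv2.resize(a[180:280,250:370],(480,400));B=cv2.resize(b[210:310,180:300],(320,267));B=cv2.copyMakeBorder(B,0,133,0,0,0)
cv2.imwrite("pics/sb5.png",np.hstack([A,B]));rows([.505,.3442,.081])
E
```

```text
t: 5.52
tool_pos: [0.503, 0.3427, 0.097]
tool_rot: [-1.196, -2.898, 0.011]
contact_force: [-0.5, -0.2, -2.9]
opening: 0.0147
[305.14446127 212.98329119] [304.94657237 206.60905344] [231.87704927 246.74848815]
pos [0.5051 0.3434 0.1004] yaxis yaw 45.11
shift cm [0.06 0.05 1.94] turn None
```

View pics/sb5.png

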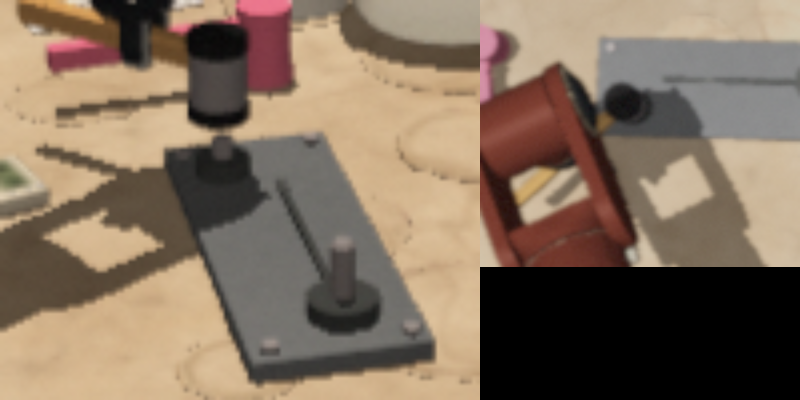

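The mallet's lower face is centred over the peg in the side view, at about (304,208) against the predicted (305,207). In the top view the head covers the seat. Now I press down in steps.

```bash
for i in 1; do python3 -m jog '[[0,0,0.8,0,0,0,230],[0,0,1.6,0,0,0,230],[0,0,2.0,0,0,0,230],[0,0,2.4,0,0,0,230],[0,0,2.8,0,0,0,230],[0,0,3.1,0,0,0,230],[0,0,3.1,0,0,0,230],[0,0,3.1,0,0,0,230]]'; done; python3 -m jog '[[0,0,0,0,0,0,230]]'; python3 -c "
from h import *
print(get_obs())"
```

```text
t: 6.28
tool_pos: [0.5053, 0.3434, 0.0693]
tool_rot: [-1.199, -2.902, 0.003]
contact_force: [0.1, -1.2, -1.5]
opening: 0.014
t: 6.37
tool_pos: [0.5053, 0.3434, 0.0693]
tool_rot: [-1.199, -2.902, 0.003]
contact_force: [-2.4, -0.5, 0.7]
opening: 0.0141
{'t': 6.3667, 'q': array([ 4.74977988e-01,  1.81876562e-01,  1.77172146e+00,  5.41253811e-04,
        1.19052779e+00, -3.12633956e-01]), 'dq': array([ 0.00041895,  0.00177967, -0.0010869 , -0.00232813, -0.00083825,
        0.00166769]), 'effort': array([-2.00709020e-02, -4.11897969e+01, -3.39346433e+01, -2.79475388e-02,
       -5.19882180e-01, -1.04105542e-01]), 'tool_pos': array([0.50532058, 0.3434478 , 0.0692841 ]), 'tool_rot': array([-1.19854198e+00, -2.90179064e+00,  2.52000687e-03]), 'contact_force': array([-2.42151577, -0.47161089,  0.69809945]), 'wrist_torque': array([-0.19158014,  0.26849781, -0.08760384]), 'opening': 0.014117326513195017}
```

```bash
python3 -m jog '[[0,0,0.3,0,0,0,230],[0,0,0.5,0,0,0,230],[0,0,0.7,0,0,0,230],[0,0,0.7,0,0,0,230]]' 120; python3 -m jog '[[0,0,0.3,0,0,0,230],[0,0,0.6,0,0,0,230],[0,0,0.6,0,0,0,230]]'
```

```text
t: 6.7
tool_pos: [0.5057, 0.3444, 0.0652]
tool_rot: [-1.199, -2.902, 0.001]
contact_force: [-9.0, -1.8, 14.9]
opening: 0.0139
t: 6.95
tool_pos: [0.507, 0.3463, 0.0632]
tool_rot: [-1.199, -2.903, -0.005]
contact_force: [-7.7, 0.5, 15.2]
opening: 0.0137
```

```bash
python3 -m jog '[[0,0,-2,0,0,0,230],[0,0,-4,0,0,0,230],[0,0,-6,0,0,0,230],[0,0,-6,0,0,0,230],[0,0,-6,0,0,0,230]]'
python3 - <<'E'
from h import *
a=get_image("side")[:,:,::-1];c=calibration("side")
for z in(.03,.031,.036,.046):print(z,proj(c,[.5488,.3004,z]).round(1))
cv2.imwrite("pics/s6.png",cv2.resize(a[160:260,260:360],(600,600),interpolation=cv2.INTER_CUBIC))
E
```

```text
t: 7.37
tool_pos: [0.5076, 0.3467, 0.1238]
tool_rot: [1.199, 2.903, 0.009]
contact_force: [0.1, 0.5, -3.2]
opening: 0.0136
0.03 [305.3 218. ]
0.031 [305.3 217.7]
0.036 [305.2 216.1]
0.046 [305.1 213. ]
```

View pics/s6.png

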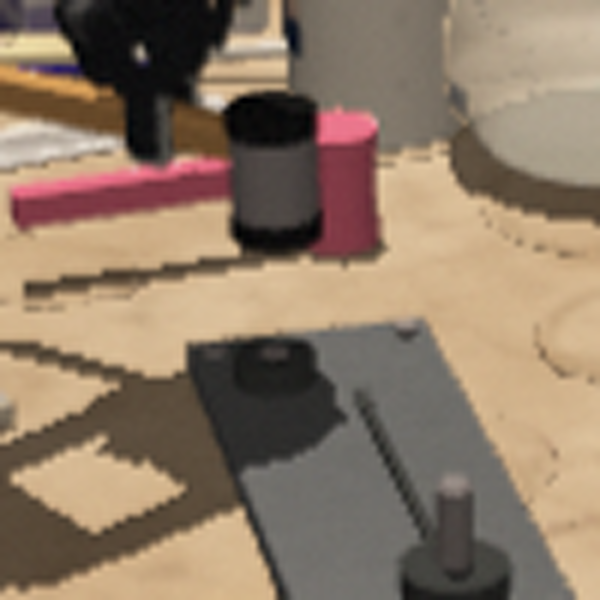

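The peg, now at crop (274,352), is nearly flush with the seat. It had stood clearly proud before. About 18 N was held at the stop, well over the 6 N drive force, so I take it as home. The mallet has tilted a few degrees in the grip. I set it down near its old place, 3 cm further from the stopper.

Run:
```python
from h import *
rows([.426,.066,.12],np.radians(17.5))
```

```text
pos [0.5065 0.3461 0.122 ] yaxis yaw 45.12
shift cm [-14.06 -25.52   0.11] turn [ 0.002 -0.003  0.482]
```

```bash
python3 -m jog '[[-1.8,-3.2,0,0,0,0.06,230],[-3.6,-6.4,0,0,0,0.12,230],[-5.4,-9.6,0,0,0,0.18,230],[-7,-12.8,0,0,0,0.24,230],[-8.8,-16,0,0,0,0.3,230],[-10.6,-19.2,0,0,0,0.36,230],[-12.4,-22.4,0,0,0,0.42,230],[-14.1,-25.5,0,0,0,0.482,230]]'; python3 -m jog '[[0,0,2,0,0,0,230],[0,0,4,0,0,0,230],[0,0,6,0,0,0,230],[0,0,7.5,0,0,0,230],[0,0,7.8,0,0,0,230],[0,0,7.8,0,0,0,230],[0,0,7.8,0,0,0,230]]'; python3 -c "
from h import *
rows([.426,.066,.035],np.radians(17.5))"
```

```text
t: 8.08
tool_pos: [0.4242, 0.0645, 0.1185]
tool_rot: [-1.858, -2.527, -0.001]
contact_force: [1.2, -0.8, -3.3]
opening: 0.0139
t: 8.67
tool_pos: [0.4236, 0.0648, 0.04]
tool_rot: [-1.857, -2.527, -0.0]
contact_force: [0.9, 0.2, -2.6]
opening: 0.014
pos [0.4236 0.0648 0.04  ] yaxis yaw 17.36
shift cm [0.04 0.27 0.5 ] turn [-0.003 -0.005 -0.002]
```

```bash
python3 -m jog '[[0,0,0.3,0,0,0,230],[0,0,0.6,0,0,0,230],[0,0,0.7,0,0,0,230],[0,0,0.7,0,0,0,230]]'
```

```text
t: 9.0
tool_pos: [0.4244, 0.065, 0.034]
tool_rot: [-1.858, -2.528, -0.002]
contact_force: [-1.7, 0.2, 0.8]
opening: 0.0138
```

```bash
python3 -m jog '[[0,0,0.2,0,0,0,230],[0,0,0.2,0,0,0,230]]'; python3 -m jog '[[0,0,0,0,0,0,150],[0,0,0,0,0,0,100],[0,0,0,0,0,0,60],[0,0,0,0,0,0,60],[0,0,0,0,0,0,60],[0,0,0,0,0,0,60]]' 60;  python3 -m jog '[[0,0,-2,0,0,0,60],[0,0,-5,0,0,0,60],[0,0,-9,0,0,0,60],[0,0,-13,0,0,0,60],[0,0,-16,0,0,0,60],[0,0,-18,0,0,0,60],[0,0,-18,0,0,0,60]]'
python3 - <<'E'
from h import *
a=get_image("side")[:,:,::-1];b=get_image("wrist")[:,:,::-1]
cv2.imwrite("pics/sw7.png",np.hstack([cv2.resize(b,(400,300)),cv2.resize(a[170:320,220:420],(400,300))]))
rows([.5,-.35,.22],np.radians(4))
E
```

```text
t: 9.17
tool_pos: [0.4247, 0.0654, 0.0337]
tool_rot: [-1.858, -2.527, -0.001]
contact_force: [-7.1, 2.1, 9.7]
opening: 0.014
t: 9.67
tool_pos: [0.4247, 0.0653, 0.0336]
tool_rot: [-1.858, -2.527, -0.001]
contact_force: [-0.5, -0.3, 1.5]
opening: 0.0655
t: 10.25
tool_pos: [0.4282, 0.0645, 0.2196]
tool_rot: [1.859, 2.529, 0.011]
contact_force: [0.4, 0.6, -0.3]
opening: 0.0649
pos [0.4258 0.0645 0.2141] yaxis yaw 17.35
shift cm [-41.78  -5.28  -0.76] turn [-0.001 -0.004  0.233]
```

View pics/sw7.png

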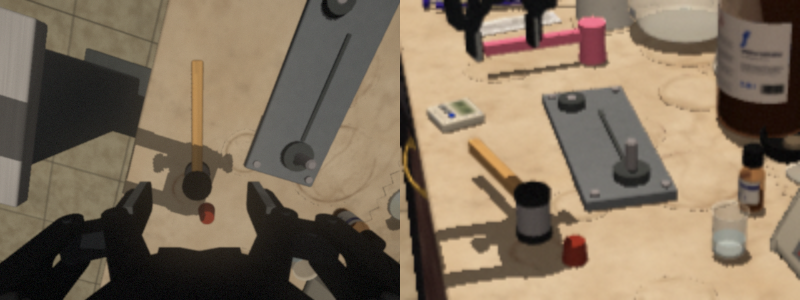

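The mallet stands upright on the counter, clear of the base and the stopper, and the peg shows flush in its seat. On to the lever.

```bash
python3 -m jog '[[-45,-6,-1,0,0,0.233,60],[-45,-6,-1,0,0,0.233,60],[-45,-6,-1,0,0,0.233,60],[-45,-6,-1,0,0,0.233,60],[-45,-6,-1,0,0,0.233,60],[-45,-6,-1,0,0,0.233,60],[-45,-6,-1,0,0,0.233,60],[-45,-6,-1,0,0,0.233,60]]'; python3 -c "
from h import *
rows([.52,-.36,.22],np.radians(4))"
```

```text
t: 11.02
tool_pos: [0.481, -0.2653, 0.2169]
tool_rot: [-2.137, -2.291, -0.002]
contact_force: [1.0, 0.4, 0.6]
opening: 0.065
pos [ 0.481  -0.2653  0.2169] yaxis yaw 3.97
shift cm [-9.72  3.24 -0.4 ] turn [-0.005 -0.007 -0.001]
```

```bash
python3 -m jog '[[-10,3.2,-0.4,-0.005,-0.007,0,60],[-10,3.2,-0.4,-0.005,-0.007,0,60],[-10,3.2,-0.4,-0.005,-0.007,0,60],[-10,3.2,-0.4,-0.005,-0.007,0,60],[-10,3.2,-0.4,-0.005,-0.007,0,60]]'
python3 - <<'E'
from h import *
import json
c=calibration("wrist");im=get_image("wrist")[:,:,::-1];cv2.imwrite("pics/w8.png",im)
json.dump({k:np.array(v).tolist() for k,v in c.items()},open("c8.json","w"))
for y in(94.3,):
  a=np.radians(y);R=np.array([[np.cos(a),-np.sin(a)],[np.sin(a),np.cos(a)]]);b=np.array([.525,-.43])
  for n,p,z in(("boss",(0,0),.044),("bal",(.056,0),.044),("corner",(.178,0),.044),("foot",(.215,.035),.044)):print(n,proj(c,[*(b+R@p),z]).round())
E
```

```text
t: 11.43
tool_pos: [0.5188, -0.3629, 0.2166]
tool_rot: [-2.141, -2.291, 0.0]
contact_force: [0.3, 1.4, -0.2]
opening: 0.0654
boss [321. 297.]
bal [321. 240.]
corner [320.  98.]
foot [276.  48.]
```

View pics/w8.png

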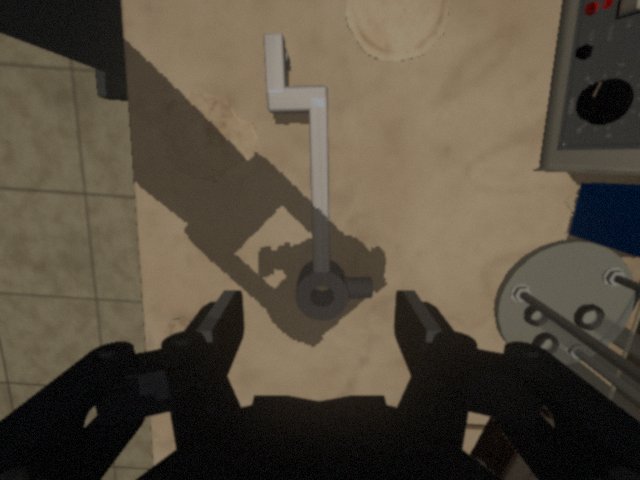

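The lever's bore is at (322,295), the bar runs up from there to (319,95), then steps left to the nose at (275,45). The lug points right, and the bar lies under the jaws' centre line.

Run:
```python
from h import *
import json
c=json.load(open("c8.json"));im=cv2.imread("pics/w8.png");h=cv2.cvtColor(im,40).astype(int);g=cv2.cvtColor(im,6).astype(int)
L=[];
for v in range(120,250,8):
    d=np.diff(cv2.GaussianBlur(h[v:v+1,295:350,1].astype(np.float32),(3,1),0)[0]); a=295.5+d[:25].argmin();b=295.5+25+d[25:].argmax();L.append((v,a,b))
print(L)
pts=np.array([onz(c,(a+b)/2,v,.044)[:2] for v,a,b in L]);wid=np.array([np.linalg.norm(onz(c,a,v,.044)-onz(c,b,v,.044)) for v,a,b in L]);print(wid.round(4))
ok=abs(wid-.016)<.003;P=pts[ok];mu=P.mean(0);vx,vy,_,_=cv2.fitLine(P.astype(np.float32),cv2.DIST_HUBER,0,.01,.01).ravel()[:4];s=np.sign(vy);dirr=np.array([vx,vy])*s;print("bar yaw",np.degrees(np.arctan2(*dirr[::-1])),mu)
# bore: boss ellipse
w=g[265:325,290:355];print(w[30,::3]);print(w[::3,32])
cv2.imwrite("pics/boss.png",cv2.resize(im[255:330,285:385],None,fx=5,fy=5,interpolation=2))
for n,u,v,z in(("bore",322.5,296,.044),("corner out",327,87,.044),("nose end",274,34,.044),("nose corner",269,108,.044),("steplow",297,110,.044)):print(n,onz(c,u,v,z).round(4))
```

```text
[(120, np.float64(307.5), np.float64(327.5)), (128, np.float64(309.5), np.float64(327.5)), (136, np.float64(309.5), np.float64(327.5)), (144, np.float64(309.5), np.float64(327.5)), (152, np.float64(309.5), np.float64(327.5)), (160, np.float64(310.5), np.float64(328.5)), (168, np.float64(310.5), np.float64(327.5)), (176, np.float64(310.5), np.float64(327.5)), (184, np.float64(310.5), np.float64(328.5)), (192, np.float64(310.5), np.float64(328.5)), (200, np.float64(310.5), np.float64(328.5)), (208, np.float64(310.5), np.float64(328.5)), (216, np.float64(310.5), np.float64(328.5)), (224, np.float64(312.5), np.float64(328.5)), (232, np.float64(311.5), np.float64(329.5)), (240, np.float64(312.5), np.float64(329.5)), (248, np.float64(312.5), np.float64(328.5))]
[0.0169 0.0153 0.0153 0.0154 0.0155 0.0156 0.0148 0.0149 0.0159 0.016
 0.0161 0.0162 0.0163 0.0145 0.0165 0.0156 0.0148]
bar yaw 95.10394 [ 0.51620583 -0.32424357]
[68 63 56 55 54 54 55 47 42 46 45 43 43 41 46 57 59 58 60 56 51 52]
[65 66 65 58 55 55 58 61 68 45 45 45 45 39 50 56 56 56 57 68]
bore [ 0.5264 -0.4293  0.044 ]
corner out [ 0.517  -0.2441  0.044 ]
nose end [ 0.4721 -0.2081  0.044 ]
nose corner [ 0.4698 -0.2635  0.044 ]
steplow [ 0.4933 -0.2635  0.044 ]
```

View pics/boss.png

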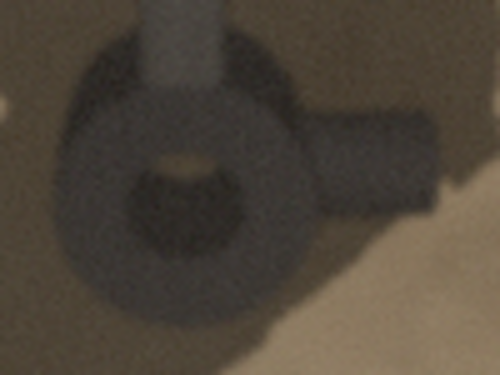

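Run:
```python
from h import *
rows([.5215,-.3735,.024],np.radians(5.0))
```

```text
pos [ 0.5188 -0.3619  0.2172] yaxis yaw 3.95
shift cm [-1.25  0.25 19.31] turn [-0.003 -0.004 -0.018]
```

```bash
python3 -m jog '[[-1.2,0.2,4,0,0,-0.018,60],[-1.2,0.2,8,0,-0.004,-0.018,60],[-1.2,0.2,12,0,-0.004,-0.018,60],[-1.2,0.2,16,0,-0.004,-0.018,60],[-1.2,0.2,18.2,0,-0.004,-0.018,60],[-1.2,0.2,19.3,0,-0.004,-0.018,60],[-1.2,0.2,19.3,0,-0.004,-0.018,60],[-1.2,0.2,19.3,0,-0.004,-0.018,60]]'; python3 -c "
from h import *
rows([.5215,-.3735,.024],np.radians(5))"
```

```text
t: 12.15
tool_pos: [0.5212, -0.3724, 0.0248]
tool_rot: [-2.12, -2.315, 0.004]
contact_force: [0.6, -0.3, 0.4]
opening: 0.0653
pos [ 0.5212 -0.3724  0.0248] yaxis yaw 5.03
shift cm [-0.11  0.02  0.08] turn [-0.003  0.     0.001]
```

```bash
python3 -m jog '[[-0.1,0,0.1,0,0,0,230],[-0.1,0,0.1,0,0,0,230],[-0.1,0,0.1,0,0,0,230],[-0.1,0,0.1,0,0,0,230],[-0.1,0,0.1,0,0,0,230],[-0.1,0,0.1,0,0,0,230],[-0.1,0,0.1,0,0,0,230]]' 110; python3 -m jog '[[0,0,-1,0,0,0,230],[0,0,-3,0,0,0,230],[0,0,-6,0,0,0,230],[0,0,-9.5,0,0,0,230],[0,0,-13,0,0,0,230],[0,0,-14,0,0,0,230],[0,0,-14,0,0,0,230],[0,0,-14,0,0,0,230]]'
python3 - <<'E'
from h import *
print(get_obs()["wrist_torque"])
cv2.imwrite("pics/w9.png",get_image("wrist")[:,:,::-1]);rows([.5843,.1415,.155],np.radians(.1))
E
```

```text
t: 12.73
tool_pos: [0.5217, -0.3742, 0.0257]
tool_rot: [-2.121, -2.317, 0.005]
contact_force: [-3.3, 1.0, 6.5]
opening: 0.0143
t: 13.4
tool_pos: [0.5216, -0.3735, 0.1644]
tool_rot: [-2.121, -2.316, 0.005]
contact_force: [-0.0, 0.4, -6.0]
opening: 0.0142
[0.09184997 0.01657438 0.00767315]
pos [ 0.5207 -0.3727  0.1624] yaxis yaw 5.03
shift cm [50.67 10.85  0.78] turn [-0.006 -0.002  0.086]
```

```bash
python3 -m jog '[[2,0.4,0,0,0,0,230],[5,1,0,0,0,0.01,230],[8.5,1.8,0,0,0,0.015,230],[12,2.6,0,0,0,0.02,230],[15.5,3.3,0,0,0,0.03,230],[19,4.1,0,0,0,0.035,230],[22.5,4.8,0,0,0,0.04,230],[25.5,5.5,0,0,0,0.043,230]]'; python3 -c "
from h import *
rows([.5843,.1415,.155],np.radians(.1))"
```

```text
t: 14.12
tool_pos: [0.5508, -0.1109, 0.1582]
tool_rot: [-2.163, -2.262, 0.009]
contact_force: [0.0, -1.0, -5.3]
opening: 0.0141
pos [ 0.5508 -0.1109  0.1582] yaxis yaw 2.58
shift cm [25.06  4.49  0.39] turn [-0.012 -0.005  0.043]
```

```bash
python3 -m jog '[[3.5,0.6,0,0,0,0.005,230],[7,1.3,0,0,0,0.01,230],[10.5,1.9,0,0,0,0.018,230],[14,2.5,0,0,0,0.024,230],[17.5,3.1,0,0,0,0.03,230],[20.5,3.7,0,-0.005,0,0.036,230],[23,4.1,0,-0.01,0,0.04,230],[25,4.5,0.4,-0.012,-0.005,0.043,230]]'; python3 -m jog '[[0.2,0,0,0,0,0,230],[0.2,0,0,0,0,0,230],[0.2,0,0,0,0,0,230]]'
python3 - <<'E'
from h import *
rows([.5843,.1415,.155],np.radians(.1));o=get_obs();print(Ro.from_rotvec(o["tool_rot"]).as_matrix().round(4).tolist())
c=calibration("wrist");im=get_image("wrist")[:,:,::-1];cv2.imwrite("pics/w10.png",im)
import json;json.dump({k:np.array(v).tolist() for k,v in c.items()},open("c10.json","w"))
cv2.imwrite("pics/s10.png",get_image("side")[:,:,::-1]);cv2.imwrite("pics/t10.png",get_image("top")[:,:,::-1])
h=o["tool_pos"][2]-.025
for l,z in(((.178,0),.044),((.178,.035),.044),((.215,.035),.044),((.12,0),.044),((.235,.035),.044)):
  R=Ro.from_rotvec(o["tool_rot"]).as_matrix();P=o["tool_pos"]+R@np.array([l[0]-.056,-l[1]*-1*-1,.0]);
  P=o["tool_pos"]+R[:,0]*(l[0]-.056)-R[:,1]*l[1];P[2]=h+z
  print(l,proj(c,P).round(1),proj(calibration("side"),P).round(1))
E
```

```text
t: 14.78
tool_pos: [0.5826, 0.1429, 0.1513]
tool_rot: [-2.215, -2.223, 0.007]
contact_force: [1.2, -0.3, -5.5]
opening: 0.0144
t: 15.03
tool_pos: [0.5807, 0.1444, 0.148]
tool_rot: [-2.213, -2.221, 0.014]
contact_force: [0.3, 0.0, -4.4]
opening: 0.0138
pos [0.5807 0.1444 0.148 ] yaxis yaw 0.21
shift cm [-0.29  0.35 -0.7 ] turn [-0.011  0.002  0.002]
[[-0.0037, 0.9999, -0.011], [1.0, 0.0036, -0.002], [-0.0019, -0.011, -0.9999]]
(0.178, 0) [317.7 -52.1] [317.8 176.8]
(0.178, 0.035) [193.8 -51.3] [305.1 178.1]
(0.215, 0.035) [ 179.9 -224.7] [302.4 173. ]
(0.12, 0) [317.9 160.1] [322.6 185.2]
(0.235, 0.035) [ 171.  -335.5] [301.  170.3]
```

```bash
python3 -m jog '[[-0.3,0.35,0.8,-0.011,0.002,0.002,230],[-0.3,0.35,1.6,-0.011,0.002,0.002,230],[-0.3,0.35,1.6,-0.011,0.002,0.002,230],[-0.3,0.35,1.6,-0.011,0.002,0.002,230],[-0.3,0.35,1.6,-0.011,0.002,0.002,230]]'; python3 -m jog '[[0,0,0,0,0,0,230],[0,0,0,0,0,0,230],[0,0,0,0,0,0,230]]'
python3 - <<'E'
from h import *
import json
rows([.5843,.1415,.132],np.radians(.1));o=get_obs();R=Ro.from_rotvec(o["tool_rot"]).as_matrix();print(R.round(4).tolist())
ims={n:get_image(n)[:,:,::-1].copy() for n in("side","top","wrist")}
for n in ims:cv2.imwrite(f"pics/{n}11.png",ims[n])
json.dump({n:{k:np.array(v).tolist() for k,v in calibration(n).items()} for n in ims},open("c11.json","w"))
s=ims["side"].copy();c=calibration("side")
for l in((0,-.0,.0),(0,0,.044),(.178,0,.044),(.215,.035,.0),(.215,.035,.044)):
  P=o["tool_pos"]+R[:,0]*(l[0]-.056)-R[:,1]*l[1];P[2]=o["tool_pos"][2]-.025+l[2];print(l,P.round(4),proj(c,P).round(1))
A=cv2.resize(s[130:280,250:390],(560,600),interpolation=2);B=cv2.resize(ims["top"][200:300,200:340],(240,171));W=cv2.resize(ims["wrist"],(240,180))
cv2.imwrite("pics/fin.png",np.hstack([A,cv2.copyMakeBorder(np.vstack([B,W]),0,249,0,0,0)]))
E
```

```text
t: 15.6
tool_pos: [0.5857, 0.1405, 0.1346]
tool_rot: [2.221, 2.219, 0.006]
contact_force: [0.5, 0.0, -4.1]
opening: 0.0143
t: 15.85
tool_pos: [0.5859, 0.1406, 0.1351]
tool_rot: [2.22, 2.219, 0.007]
contact_force: [-0.7, 0.5, -4.2]
opening: 0.014
pos [0.5859 0.1406 0.1351] yaxis yaw -0.03
shift cm [ 0.09 -0.16  0.31] turn [ 0.005 -0.001 -0.002]
[[0.0005, 1.0, 0.0048], [1.0, -0.0005, 0.0011], [0.0011, 0.0048, -1.0]]
(0, -0.0, 0.0) [0.5859 0.0846 0.1101] [336.1 225.4]
(0, 0, 0.044) [0.5859 0.0846 0.1541] [336.  209.5]
(0.178, 0, 0.044) [0.586  0.2626 0.1541] [320.2 181.6]
(0.215, 0.035, 0.0) [0.551  0.2996 0.1101] [305.3 192.3]
(0.215, 0.035, 0.044) [0.551  0.2996 0.1541] [304.9 177.7]
```

View pics/fin.png

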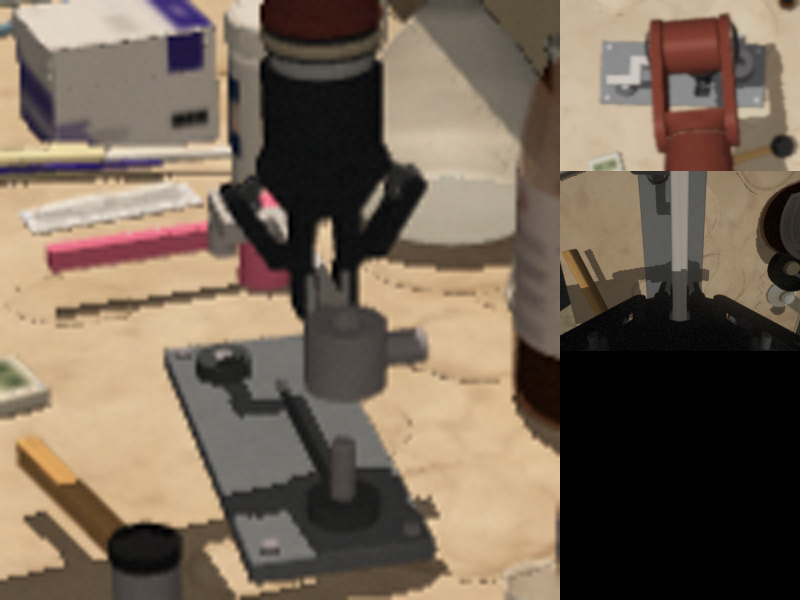

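```bash
python3 -m jog '[[0.1,-0.15,0.4,0.005,0,0,230],[0.1,-0.15,0.4,0.005,0,0,230],[0.1,-0.15,0.4,0.005,0,0,230],[0.1,-0.15,0.4,0.005,0,0,230]]'; python3 -m jog '[[0,0,0,0,0,0,230],[0,0,0,0,0,0,230],[0,0,0,0,0,0,230]]'
python3 - <<'E'
from h import *
rows([.5843,.1415,.132],np.radians(.1));o=get_obs();R=Ro.from_rotvec(o["tool_rot"]).as_matrix();print(np.abs(o["dq"]).max())
c=calibration("wrist");im=get_image("wrist")[:,:,::-1].copy();cv2.imwrite("pics/w12.png",im)
g=cv2.GaussianBlur(cv2.cvtColor(im,6),(3,3),0).astype(float);f=240/np.tan(np.radians(c["vfov"])/2)
zt=o["tool_pos"][2]-.024+.044
for v in range(10,240,25):
    d=np.diff(g[v:v+5].mean(0)[270:370]);a=270.5+d[:50].argmax();b=320.5+d[50:].argmin()
    A,B=onz(c,a,v+2,zt),onz(c,b,v+2,zt);m=(A+B)/2;print(v,a,b,"w mm",round(1e3*np.linalg.norm(A-B),2),"x",m[0].round(4),"y",m[1].round(3))
# peg and pillar predicted in top view vs lever nose
ct=calibration("top");P=o["tool_pos"]+R[:,0]*.159-R[:,1]*.035;P[2]=zt;print("nose top pred",P,proj(ct,P))
t=get_image("top");cv2.imwrite("pics/top12.png",t[:,:,::-1]);h=cv2.cvtColor(t,6)[225:275,215:265];m=(h>150).astype(np.uint8)
n,l,s,ce=cv2.connectedComponentsWithStats(m)
for k in range(1,n):
  if s[k,4]>15:print(s[k]+[215,225,0,0,0])
s=get_image("side");h=cv2.cvtColor(s,6)[180:250,325:350]
u=cv2.GaussianBlur(h,(3,3),0).astype(int);print("boss rows",u[20:46:5].tolist());print("pillar rows",u[62:68:2].tolist())
E
```

```text
t: 16.33
tool_pos: [0.5841, 0.1416, 0.1305]
tool_rot: [-2.221, -2.22, 0.0]
contact_force: [0.1, 0.8, -4.1]
opening: 0.0143
t: 16.58
tool_pos: [0.5842, 0.1416, 0.1306]
tool_rot: [-2.221, -2.22, -0.0]
contact_force: [-0.8, -0.2, -5.2]
opening: 0.0138
pos [0.5842 0.1416 0.1306] yaxis yaw -0.02
shift cm [-0.01  0.01 -0.14] turn [-0.001 -0.001 -0.002]
0.0029083351005578665
10 292.5 343.5 w mm 14.88 x 0.5841 y 0.248
35 294.5 343.5 w mm 14.54 x 0.5844 y 0.241
60 294.5 342.5 w mm 14.48 x 0.5842 y 0.234
85 294.5 342.5 w mm 14.74 x 0.5842 y 0.227
110 294.5 341.5 w mm 14.68 x 0.5841 y 0.22
135 296.5 341.5 w mm 14.31 x 0.5844 y 0.213
160 296.5 340.5 w mm 14.25 x 0.5842 y 0.205
185 296.5 340.5 w mm 14.52 x 0.5842 y 0.197
210 297.5 339.5 w mm 14.12 x 0.5842 y 0.189
235 297.5 340.5 w mm 14.74 x 0.5844 y 0.18
nose top pred [0.54921533 0.30063989 0.15059686] [230.54133364 246.10619528]
[215 225  39  50 861]
[227 232  24  20 218]
boss rows [[40, 47, 55, 63, 75, 83, 74, 47, 28, 41, 59, 50, 40, 81, 145, 172, 173, 172, 171, 169, 163, 157, 161, 163, 159], [55, 67, 74, 70, 75, 80, 80, 80, 79, 77, 72, 52, 40, 83, 149, 175, 174, 174, 174, 174, 173, 173, 174, 174, 174], [51, 57, 62, 61, 61, 60, 61, 63, 67, 71, 73, 72, 69, 66, 63, 62, 63, 67, 78, 101, 137, 165, 175, 175, 174], [59, 59, 61, 64, 65, 65, 65, 65, 64, 64, 64, 64, 65, 66, 67, 67, 67, 68, 66, 63, 62, 67, 73, 73, 71], [60, 59, 61, 64, 66, 68, 70, 70, 71, 73, 73, 75, 75, 74, 72, 71, 70, 68, 64, 61, 63, 68, 71, 72, 72], [62, 61, 62, 65, 68, 71, 72, 73, 74, 74, 75, 75, 75, 74, 73, 71, 68, 66, 64, 69, 104, 153, 175, 175, 175]]
pillar rows [[56, 46, 32, 30, 37, 45, 56, 66, 68, 69, 72, 71, 71, 81, 102, 112, 112, 111, 111, 111, 119, 138, 156, 164, 166], [91, 74, 46, 32, 31, 37, 44, 51, 60, 67, 71, 71, 69, 79, 101, 112, 112, 111, 110, 111, 112, 115, 128, 154, 168], [109, 98, 71, 45, 33, 31, 37, 49, 60, 67, 70, 69, 67, 71, 82, 88, 87, 81, 76, 83, 88, 90, 103, 131, 148]]
```

The checks agree: the bar centre line is at x = 0.584 along its whole length, its width is steady so it is level, and the boss, foot and pillar pixels match the predictions. I hand the job in.

```bash
python3 -c "
from station import *
print(finish_job())"
```

```text
the job is handed in; nothing more can be done
None
```

The job is handed in at about 16.6 s of robot time. The peg is driven home, the mallet is back on the counter, and the arm is holding the lever still over the base.

- **Peg:** I pressed it down with the mallet's face until about 18 N was held, against the 6 N needed to drive it. The side picture then showed it nearly flush with the seat. The pixels can't resolve the last 1–2 mm, so "home" rests mostly on that force.
- **Mallet:** It turned a few degrees in the grip during the press. It stood upright again when set down, about 3 cm further from the stopper than before and clear of the base and lever.
- **Lever:** I gripped it at the balance point with 110 N. At the last check its underside was about 0.105 m above the counter, roughly 35 mm above the pillar top. The bar's centre line was at x = 0.584 along its whole length, and I measured the pillar at 0.5837–0.5843. The bore's y was 0.0856–0.0863, against 0.0855–0.0863 for the pillar. The lever matched the base's direction to about 0.1°, and the foot was over the peg to within 1–2 mm.
- **Level:** The bar's measured width stayed nearly constant along its length, which puts it level to within about 1°. That width read 14.5 mm instead of 16 mm, a constant offset I put down to edge blur or a small height error.
- **Other objects:** The pictures and forces showed no contact with the beaker, vial, stopper or timer.

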